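# Lock the vial clamp with its cam knob

### The job

Two identical cam clamps stand on the desk: one holds a sample vial, the other is empty. On the clamp that holds the vial, turn the black bar knob clockwise (seen from above) until the sprung roller drops fully into the notch of the cam and the jaw has closed on the vial, then let go. Leave the vial standing in its clamp and leave the empty clamp open.

Things in the scene. Friction and masses are not known exactly. Their poses are not given: they have to be found in the camera images.
- knob_grip (a point): Grip point of the knob of the clamp holding the vial: on its vertical axis, 56 mm above the desk. Black bar 50 mm long, 14 wide (grip across), 32 to 70 mm above the desk, on a hub (28 mm wide) and dark steel cam disc (60 mm wide, top at 24 mm). Turns with the knob: x across the bar towards the V notch in the disc's rim, y along the bar, z up.
- cam_knob (a joint): Knob angle, rad; grows clockwise seen from above. Starts at 0 to 0.45, roller on the cam's round rim. At 1.25 the notch faces the roller (notch towards the vial, bar square across the clamp); the notch is a wide V and the spring pulls the knob in over the last 10 degrees. Stops at 0 and 1.55. Takes under 0.4 N m.
- jaw (a joint): Travel (m) of that clamp's sprung follower: steel roller (10 mm wide), crossbar, two rods and jaw in one piece, sliding towards the knob. 0 = roller on the rim, jaw open, 5 mm off the vial; about 0.0055 = roller in the notch, jaw closed on the vial. Guide block and jaw reach 36 mm above the desk.
- vial_center (a point): Centre, half-way up, of the vial standing in the clamp: 21 mm diameter, 48 mm tall, dark cap up, its foot on the clamp's base 10 mm above the desk; z up. It is 92 mm from the knob's axis along the clamp's aluminium base (180 x 70 x 10 mm, fixed to the desk, knob axis 45 mm from its end).
- spare_jaw (a joint): The same travel (m) for the identical but empty clamp that stands beside it: 0 = open. It stays open.
There are look-alikes about, which are no part of the job. Leave any orange or pink look-alike of the part that bears vial_center alone.

How it is judged:
At the end, for the whole second after the job is handed in: The roller is in the notch (jaw travel over 4 mm, knob within 0.2 rad of the notch position), the vial still stands upright on its seat in the clamp (within 10 mm and 0.25 rad), and the jaw of the empty clamp is still open (travel under 3 mm) (value of joint jaw above 0.004 m and value of joint cam_knob between 1.05 and 1.45 rad and horizontal distance between vial_center and knob_grip between 0.082 and 0.103 m and height (world z) of vial_center below 0.044 m and angle between vial_center's own z axis and vertical below 0.25 rad and value of joint spare_jaw below 0.003 m); the robot touches nothing.
It fails at once if the empty clamp is closed (value of joint spare_jaw above 0.003 m).
It fails at once if the vial is lifted out or tipped over (height (world z) of vial_center above 0.055 m or angle between vial_center's own z axis and vertical above 0.5 rad).
It also fails if it takes over 32 s, if anything falls off the work surface, if the arm or the gripper's body presses on something with over 40 N, if the wrist force passes 120 N, or if a joint passes its speed limit or range.

### The arm

A 6-joint arm with a two-finger parallel gripper is mounted at the origin on a cart in front of the work surface, level with it; the furniture and walls round the work are solid. World frame = base frame: x ahead of the robot, y to its left, z up, the work surface at z = 0. Lengths are in m, angles in rad, forces in N, time in s.
With the tool pointing down it reaches from about 0.3 to 1 m from the base axis. Payload 5.1 kg.
Tool frame: the origin (TCP) lies at the very end of the fingers, on their centre line; the grasp point (between the pads) lies 19 mm behind it; z points along the fingers, y is the line along which they close (so a half turn about z gives the same grasp; the last joint's range is limited). The gripper opens to 95 mm and grips with 3 to 60 N. Pads are 20 mm wide; open, the fingers measure 119 mm over their backs; the gripper's body (75 mm by 180 mm) begins 59 mm behind the grasp point.
Start: joints at [1.085, 0.124, 1.65, -0, 1.367, -0.083], TCP at [0.255, 0.598, 0.215] pointing down, gripper open.
Joint ranges: [-2.61, 2.61], [-1.02, 2.33], [0.03, 2.71], [-1.35, 4.49], [0.32, 2.68], [-2.91, 2.91]. Speed limits (rad/s): [2.57, 2.57, 3.14, 3.14, 3.14, 3.14].

### API

Orientations are given as a 3x3 rotation matrix whose columns are the frame's x, y, z axes.
In Python, from bench import monitor, grab_frame, ticket gives the robot as it stands.
- The arm moves only by the tool send_rows, never from a script. Its argument "commands" is a list of rows, each a list of 7 numbers: the shift along the tool's x, y, z in m, then the turn, a rotation vector about the tool's x, y, z in rad, then the closure, from 0 (fully open) to 1 (shut). In form: [[tx, ty, tz, rx, ry, rz, jaw], ...]. A call has 1 to 20 rows; each row shifts and turns the commanded pose from where the row before left it, along the tool's axes as they then stand; what a row does not reach is not made up. A row lasts 1/8 s, in which the tool goes at most 62.5 mm and 10.7 degrees, less where a joint would pass 70% of its speed; a pose out of reach is approached as far as the arm can. A call with a gripper value outside its range is refused whole. The fingers move at their own pace and stop on an object; "grip_force" is the grip in N (left out, the last holds). Time passes only in rows, so rows that do not move let the fingers close. It gives the time, the measured TCP pose, the force, the opening and the grip force at its end, in the units of the state.
- monitor.read_state(): the state, without advancing time (a new reading comes with each control period).
- grab_frame(name): name is "scene" or "top" or "wrist"; returns a dict with "pixels" (384x512x3 uint8, red, green, blue), "fx", "fy", "cx", "cy" (pixels), "dist_coeffs" ([k1, k2, p1, p2, k3] as OpenCV has them; the pictures are not rectified), "extrinsics" (4x4, takes a point from world to camera coordinates). Camera axes: x right, y down, z forward; pixel columns grow to the right and rows downward; lengths in m; the calibration is good to about 2 mm. A picture is of the moment at which its call begins. There is no depth.
- ticket.hand_in(): hands the job in; it is judged then, once.
The state is a dict: "time_s": time; "joints": joint angles; "joint_velocities": joint speeds; "joint_efforts": joint torques, N m; "eef_pos": TCP position; "ee_rot": TCP orientation; "wrist_force": force on the tool from outside, world axes, zero at the start; "moment": the same for the moment, N m; "gripper_width": finger opening in m; "grasp_force": force on a finger pad.
Only numpy, scipy, OpenCV 4.12 (cv2) and the standard library are available. Lean on these libraries where they do the work, as an engineer would, in place of code of your own. Each camera call takes 0.05 s, during which the arm holds its last target. There are 200 camera calls.

## Working session

There is one attempt and no reset: what is moved stays moved. The work goes in short steps, Python scripts to look and compute and a tool call to move; the robot and the scene stay as the last step left them, time stands still between calls to the robot, and variables do not carry over. Pictures are saved under pics/ and viewed, at most 10 in all, crops included, and the job is handed in when it is done.

Besides the shell and the picture viewer there is one more tool, called after "Emit:" by a JSON object that holds its "fn" and its "kwargs", one argument or row to a line. send_rows: Moves the arm, as the interface text tells. Its arguments: {"type":"object","properties":{"commands":{"type":"array"},"grip_force":{"type":"number"}},"required":["commands"]}

```bash
mkdir -p pics; cat > h.py <<'E'
import numpy as np,cv2
from bench import monitor,grab_frame,ticket
def ray(f,uv):
    K=np.array([[f['fx'],0,f['cx']],[0,f['fy'],f['cy']],[0,0,1]])
    p=cv2.undistortPoints(np.array(uv,float).reshape(-1,1,2),K,np.array(f['dist_coeffs'],float)).reshape(-1,2)
    E=np.array(f['extrinsics']);R,t=E[:3,:3],E[:3,3]
    return -R.T@t,np.c_[p,np.ones(len(p))]@R
def plane(f,uv,z):
    o,d=ray(f,uv);return o+d*((z-o[2])/d[:,2])[:,None]
def save(f,n): cv2.imwrite('pics/'+n,f['pixels'][...,::-1])
E
python3 - <<'E'
from h import *
import pickle
fs={n:grab_frame(n) for n in('scene','top')}
pickle.dump(fs,open('fs.pkl','wb'))
for n in fs: save(fs[n],n+'0.png')
s=monitor.read_state();print(s['time_s'],s['eef_pos'],s['ee_rot'])
E
```

```text
0.1 [0.25456404 0.59745996 0.21353546] [[-9.19984519e-01  3.91953800e-01 -8.39127220e-04]
 [ 3.91954680e-01  9.19983025e-01 -1.66226045e-03]
 [ 1.20453499e-04 -1.85815372e-03 -9.99998266e-01]]
```

View pics/top0.png

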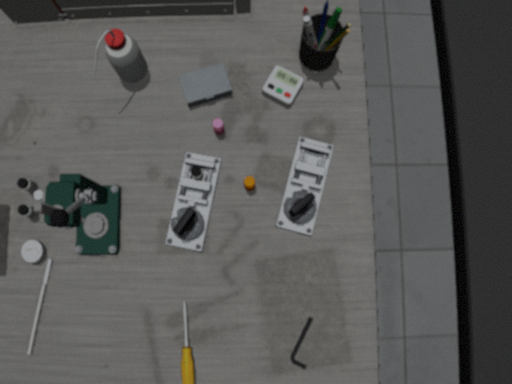

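View pics/scene0.png

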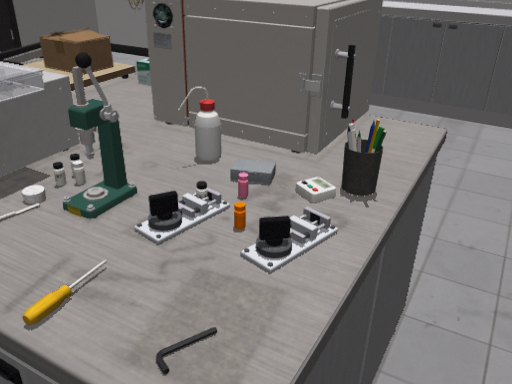

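The top view shows two clamps. The left one holds the dark-capped vial at about (198,171), with its knob at (186,222). The right one is empty. Next I measure the left base and bar.

```bash
python3 - <<'E'
from h import *
import pickle
fs=pickle.load(open('fs.pkl','rb'));f=fs['top'];im=f['pixels']
x0,y0,x1,y1=155,145,235,260
g=im.max(2)
m=np.zeros_like(g);m[y0:y1,x0:x1]=(g[y0:y1,x0:x1]>140)
c=max(cv2.findContours(m,0,2)[0],key=cv2.contourArea)
print(cv2.contourArea(c),cv2.minAreaRect(c))
b=cv2.boxPoints(cv2.minAreaRect(c));P=plane(f,b,.01);print(b,P)
print([np.linalg.norm(P[i]-P[i-1]) for i in range(4)])
k=np.zeros_like(g);k[195:245,165:210]=g[195:245,165:210]<28
c=max(cv2.findContours(k,0,2)[0],key=cv2.contourArea)
r=cv2.minAreaRect(c);print(r);Q=plane(f,cv2.boxPoints(r),.07);print(Q,Q.mean(0))
k=np.zeros_like(g);k[195:245,165:210]=(g[195:245,165:210]<75)
c=max(cv2.findContours(k,0,2)[0],key=cv2.contourArea);r=cv2.minEnclosingCircle(c);print(r,plane(f,[r[0]],.024))
print(ray(f,[[186,222]])[0])
cv2.imwrite('pics/crop.png',cv2.resize(im[y0:y1,x0:x1],None,fx=5,fy=5,interpolation=2)[...,::-1])
E
```

```text
567.0 ((191.5686798095703, 193.60948181152344), (29.932403564453125, 54.34132766723633), 12.907408714294434)
[[170.91136 216.75052]
 [183.04991 163.78226]
 [212.226   170.46844]
 [200.08745 223.4367 ]] [[ 0.54544038  0.00253918  0.01      ]
 [ 0.64600218 -0.01870136  0.01      ]
 [ 0.63241528 -0.07410721  0.01      ]
 [ 0.53251535 -0.05197401  0.01      ]]
[np.float64(0.05602449208048889), np.float64(0.1027805233152138), np.float64(0.057047459488571844), np.float64(0.10232240089985353)]
((188.3446044921875, 224.81756591796875), (7.323601245880127, 26.2719669342041), 35.53767776489258)
[[ 0.50940535 -0.02013373  0.07      ]
 [ 0.5462554  -0.04624361  0.07      ]
 [ 0.5387471  -0.05664362  0.07      ]
 [ 0.50200169 -0.03052136  0.07      ]] [ 0.52410238 -0.03838558  0.07      ]
((187.73809814453125, 222.7857208251953), 16.639707565307617) [[ 0.53244432 -0.03094538  0.024     ]]
[ 0.44120706 -0.14995155  0.88745517]
```

View pics/crop.png

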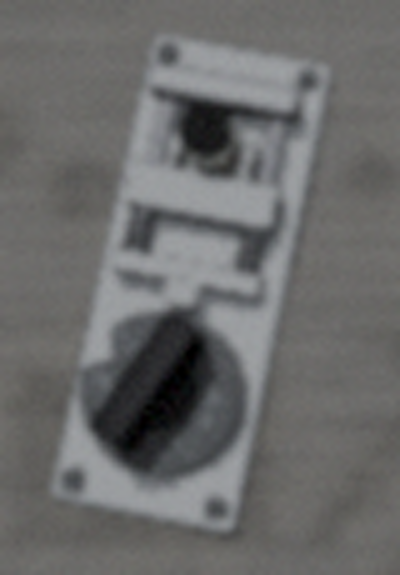

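The crop shows the base corners at about (155,35), (330,68), (235,530) and (52,497). The notch is on the left at (98,368), and the lighter strip is the bar's top face, from about (190,322) to (108,428).

```bash
python3 - <<'E'
from h import *
import pickle
fs=pickle.load(open('fs.pkl','rb'));f=fs['top']
C=lambda a:np.array(a,float)/5+[155,145]-.4
P=plane(f,C([(155,35),(330,68),(235,530),(52,497)]),.01)[:,:2]
print(P,[np.linalg.norm(P[i]-P[i-1]) for i in range(4)])
far=(P[0]+P[1])/2;near=(P[2]+P[3])/2;u=(far-near)/np.linalg.norm(far-near)
mid=(far+near)/2;k=mid-u*.045;print('u',u,np.degrees(np.arctan2(u[1],u[0])),'knob',k,'vial',k+.092*u)
B=plane(f,C([(190,322),(108,428)]),.07)[:,:2];d=B[0]-B[1];print('bar c',B.mean(0),np.linalg.norm(d),np.degrees(np.arctan2(d[1],d[0])))
N=plane(f,C([(98,368),(165,390)]),.024)[:,:2];n=N[0]-N[1];print('notch deg',np.degrees(np.arctan2(n[1],n[0])),N[1])
V=plane(f,C([(205,130)]),.058);print('vialcap',V)
s=monitor.read_state();R=np.array(s['ee_rot']);print('closing y deg',np.degrees(np.arctan2(R[1,1],R[0,1])))
E
```

```text
[[ 0.6697013  -0.02315348]
 [ 0.65598871 -0.0898385 ]
 [ 0.48238198 -0.05499172]
 [ 0.49493973  0.01282892]] [np.float64(0.17842740697713733), np.float64(0.06808030034051235), np.float64(0.17706946540702903), np.float64(0.06897344690957101)]
u [ 0.9799506  -0.19924059] -11.492554339453243 knob [ 0.53165515 -0.02982287] vial [ 0.62181061 -0.048153  ]
bar c [ 0.53320484 -0.03145798] 0.04612435259344404 -37.50875984000328
notch deg 71.47578246656207 [ 0.53278649 -0.03068918]
vialcap [[ 0.622058   -0.04856773  0.058     ]]
closing y deg 66.92383255939279
```

Emit:
{"fn": "send_rows", "kwargs": {
  "commands": [
    [0,0,-0.05,0,0,0,0.4],
    [0,0,-0.05,0,0,0,0.4],
    [0,0,-0.05,0,0,0,0.4],
    [0,0,-0.05,0,0,0,0.4],
    [-0.0386,-0.0361,0,0,0,0,0.4],
    [-0.0386,-0.0361,0,0,0,0,0.4],
    [-0.0386,-0.0361,0,0,0,0,0.4],
    [-0.0386,-0.0361,0,0,0,0,0.4],
    [-0.0386,-0.0361,0,0,0,0,0.4],
    [-0.0386,-0.0361,0,0,0,0,0.4],
    [-0.0386,-0.0361,0,0,0,0,0.4],
    [-0.0386,-0.0361,0,0,0,0,0.4],
    [-0.0386,-0.0361,0,0,0,0,0.4],
    [-0.0386,-0.0361,0,0,0,0,0.4],
    [-0.0386,-0.0361,0,0,0,0,0.4],
    [-0.0386,-0.0361,0,0,0,0,0.4],
    [-0.0386,-0.0361,0,0,0,0,0.4],
    [0,0,0,0,0,0.125,0.4],
    [0,0,0,0,0,0.125,0.4],
    [0,0,0,0,0,0,0.4]
  ],
  "grip_force": 25
}}

```text
time_s: 2.6
eef_pos: [0.5324, -0.0307, 0.4141]
ee_rot: [[-0.795, 0.607, -0.001], [0.607, 0.795, 0.0], [0.001, -0.0, -1.0]]
wrist_force: [-0.9, 0.0, -0.1]
gripper_width: 0.0568
grasp_force: 0.0
```

Arrived over the knob. I'll lower to about 0.21 and look with the wrist camera.

Emit:
{"fn": "send_rows", "kwargs": {
  "commands": [
    [0,0,0.05,0,0,0,0.4],
    [0,0,0.05,0,0,0,0.4],
    [0,0,0.05,0,0,0,0.4],
    [0,0,0.05,0,0,0,0.4],
    [0,0,0.0,0,0,0,0.4]
  ]
}}

```text
time_s: 3.22
eef_pos: [0.5293, -0.0298, 0.2096]
ee_rot: [[-0.796, 0.606, -0.01], [0.606, 0.796, 0.002], [0.009, -0.005, -1.0]]
wrist_force: [-0.1, 0.4, 0.2]
gripper_width: 0.0567
grasp_force: 0.0
```

```bash
python3 - <<'E'
from h import *
import pickle
f=grab_frame('wrist');pickle.dump(f,open('w.pkl','wb'));save(f,'w1.png');s=monitor.read_state();print(s['eef_pos'])
E
```

```text
[ 0.53148038 -0.03014572  0.21342292]
```

View pics/w1.png

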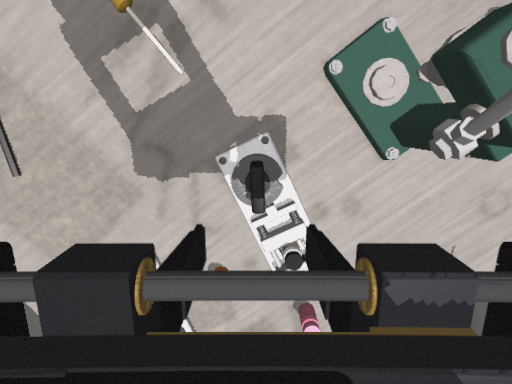

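The wrist view shows the knob bar at about (257,188), running near-vertically in the image, with the vial at (292,258). I'll zoom in for exact bar corners.

```bash
python3 - <<'E'
from h import *
import pickle
f=pickle.load(open('w.pkl','rb'))
c=f['pixels'][145:225,215:305].astype(float);c=np.clip((c/255)**.5*255,0,255).astype(np.uint8)
cv2.imwrite('pics/w1c.png',cv2.resize(c,None,fx=7,fy=7,interpolation=2)[...,::-1])
print(ray(f,[[257,188]]))
E
```

```text
(array([0.47373212, 0.01433493, 0.37931575]), array([[ 0.17318092, -0.13122593, -0.9766001 ]]))
```

View pics/w1c.png

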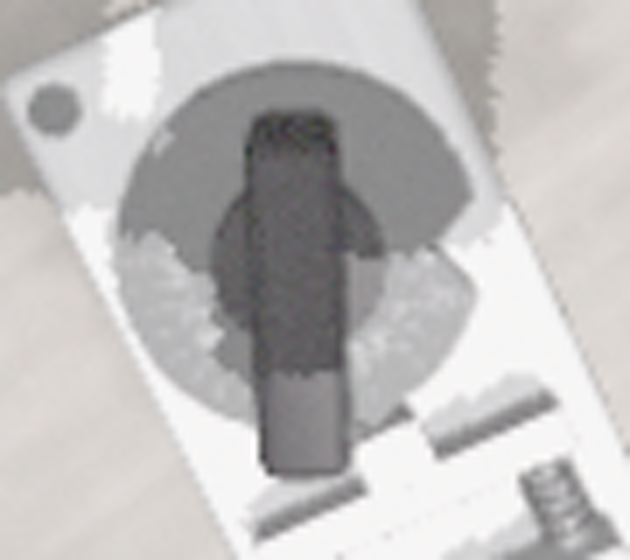

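```bash
python3 - <<'E'
from h import *
import pickle
f=pickle.load(open('w.pkl','rb'))
C=lambda a:np.array(a,float)/7+[215,145]-.43
B=plane(f,C([(295,150),(306,472)]),.07)[:,:2];d=B[1]-B[0]
print('bar',B.mean(0),np.linalg.norm(d),np.degrees(np.arctan2(d[1],d[0])))
N=plane(f,C([(437,245),(297,243)]),.024)[:,:2];n=N[0]-N[1]
print('disc',N[1],np.linalg.norm(n),np.degrees(np.arctan2(n[1],n[0])))
E
```

```text
bar [ 0.53003751 -0.02769346] 0.04671656902293593 -35.243818930968004
disc [ 0.52871277 -0.02732315] 0.0225735213653447 51.966448763819464
```

Emit:
{"fn": "send_rows", "kwargs": {
  "commands": [
    [0.001,0,0.05,0,0,0,0.4],
    [0,0,0.05,0,0,0,0.4],
    [0,0,0.04,0,0,0,0.4],
    [0,0,0.02,0,0,0,0.4],
    [0,0,0.013,0,0,0,0.4],
    [0,0,0,0,0,0,0.4],
    [0,0,0,0,0,0,0.9],
    [0,0,0,0,0,0,0.9],
    [0,0,0,0,0,0,0.9],
    [0,0,0,0,0,0,0.9],
    [0,0,0,0,0,0,0.9],
    [0,0,0,0,0,0,0.9]
  ]
}}

```text
time_s: 4.78
eef_pos: [0.5315, -0.0299, 0.0417]
ee_rot: [[-0.794, 0.608, -0.0], [0.608, 0.794, -0.0], [0.0, -0.0, -1.0]]
wrist_force: [-1.2, -0.3, 0.7]
gripper_width: 0.0135
grasp_force: 25.0
```

Emit:
{"fn": "send_rows", "kwargs": {
  "commands": [
    [0,0,0,0,0,0.1,0.9],
    [0,0,0,0,0,0.1,0.9],
    [0,0,0,0,0,0.1,0.9],
    [0,0,0,0,0,0.1,0.9],
    [0,0,0,0,0,0.1,0.9],
    [0,0,0,0,0,0.1,0.9],
    [0,0,0,0,0,0.1,0.9],
    [0,0,0,0,0,0.1,0.9],
    [0,0,0,0,0,0.1,0.9],
    [0,0,0,0,0,0.1,0.9],
    [0,0,0,0,0,0.12,0.9],
    [0,0,0,0,0,0,0.9],
    [0,0,0,0,0,0,0.9]
  ]
}}

```text
time_s: 6.4
eef_pos: [0.5308, -0.0302, 0.0417]
ee_rot: [[0.198, 0.98, -0.003], [0.98, -0.198, -0.001], [-0.001, -0.002, -1.0]]
wrist_force: [-4.7, -2.0, 4.6]
gripper_width: 0.014
grasp_force: 25.0
```

```bash
python3 - <<'E'
from h import *
s=monitor.read_state();R=np.array(s['ee_rot']);print(np.degrees(np.arctan2(R[1,1],R[0,1])),s['moment'],s['wrist_force'],s['gripper_width'])
f=grab_frame('top');c=f['pixels'][130:260,110:250]
g=grab_frame('scene');d=g['pixels'][140:270,110:250]
cv2.imwrite('pics/t2.png',cv2.resize(np.hstack([c,d]),None,fx=2.8,fy=2.8,interpolation=2)[...,::-1])
E
```

```text
-11.42963338481541 [-0.38489119  0.95008261 -0.03999402] [-4.72731182 -2.0084733   4.63156337] 0.014041498343905189
```

View pics/t2.png

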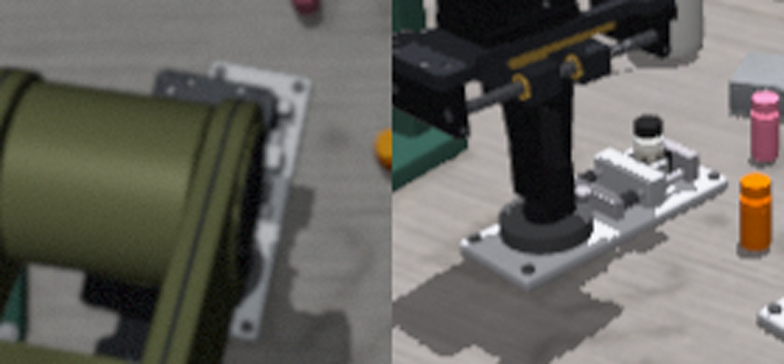

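The knob is turned to the notch position with almost no torque left, and the vial is standing. Now I'll release and go up.

Emit:
{"fn": "send_rows", "kwargs": {
  "commands": [
    [0,0,0,0,0,0,0.65],
    [0,0,0,0,0,0,0.65],
    [0,0,0,0,0,0,0.65],
    [0,0,0,0,0,0,0.65],
    [0,0,-0.02,0,0,0,0.65],
    [0,0,-0.04,0,0,0,0.65],
    [0,0,-0.05,0,0,0,0.65],
    [0,0,-0.05,0,0,0,0.65],
    [0,0,0,0,0,0,0.65],
    [0,0,0,0,0,0,0.65]
  ]
}}

```text
time_s: 7.75
eef_pos: [0.5313, -0.0298, 0.201]
ee_rot: [[0.2, 0.98, -0.001], [0.98, -0.2, 0.0], [-0.0, -0.001, -1.0]]
wrist_force: [-0.3, 0.7, -2.2]
gripper_width: 0.0332
grasp_force: 0.0
```

```bash
python3 - <<'E'
from h import *
f=grab_frame('wrist');save(f,'w3.png')
g=grab_frame('scene');d=g['pixels'][140:270,110:350]
a=f['pixels'][130:300,160:360]
cv2.imwrite('pics/f3.png',np.vstack([cv2.resize(d,(600,325)),cv2.resize(a,(320,272)).copy() if 0 else cv2.copyMakeBorder(cv2.resize(a,(320,272)),0,0,0,280,0)])[...,::-1])
E
```

```text
(no output)
```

View pics/f3.png

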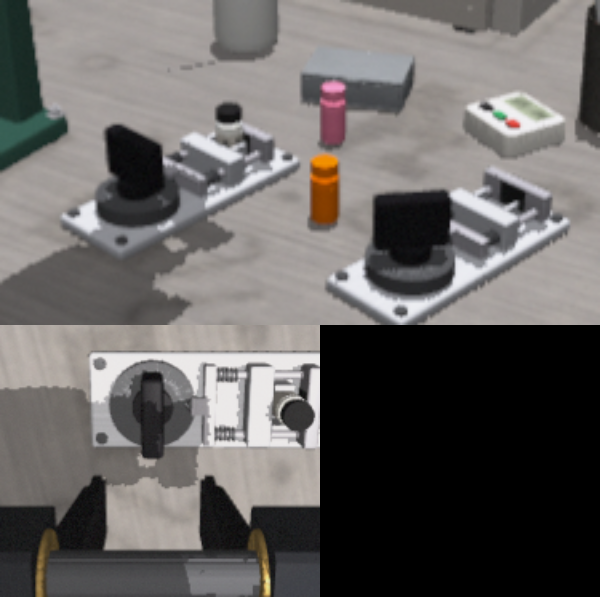

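The bar is square across the clamp and the roller sits at the notch. The vial is upright and the spare clamp is untouched.

```bash
python3 -c "
from bench import ticket
print(ticket.hand_in())"
```

```text
the job is handed in; nothing more can be done
None
```

I turned the knob about 64° clockwise to the notch position, let go and handed the job in at about 8 s. In the last pictures the roller looks seated in the notch, the vial stands upright and the empty clamp is still open; the hand-in gave no verdict.

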